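# Charge the water cartridge and hold it home in the tape machine

### The arm

A 7-joint arm with a two-finger parallel gripper is mounted at the origin on the work surface. World frame = base frame: x ahead of the robot, y to its left, z up, the work surface at z = 0. Lengths are in mm, angles in rad, forces in N, time in s.
With the tool pointing down it reaches from about 400 to 875 mm from the base axis. Payload 4.4 kg.
Tool frame: the origin (TCP) lies midway between the tips of the shut fingers; the grasp point (between the pads) lies 19 mm behind it; x points along the fingers, z is the direction in which the jaws open and shut, and the axes are right-handed (so a half turn about x gives the same grasp; the last joint's range is limited). The gripper opens to 85 mm and grips with 20 to 120 N. Pads are 22 mm wide; open, the fingers measure 114 mm over their backs; the gripper's body (76 mm by 85 mm) begins 54 mm behind the grasp point. The pads swing forward as they close: fully open they stand 13 mm farther back than shut.
Start: joints at [1.063, 0.628, 0.038, 1.517, -0.027, 0.996, -0.02], TCP at [277.948, -587.591, 210.913] pointing down, gripper open.
Joint ranges: [-3.06, 3.06], [-0.37, 2.12], [-1.25, 1.32], [0.18, 2.47], [-1.1, 4.24], [0.23, 1.98], [-2.94, 2.94]. Speed limits (rad/s): [2.57, 2.57, 3.14, 3.14, 3.14, 3.14, 3.14].

### API

Orientations are given as [roll, pitch, yaw] about the fixed x, y, z axes, in that order (R = Rz(yaw) Ry(pitch) Rx(roll)).
In Python, from cell import ctrl gives the robot as it stands. The module is installed in compiled form; this text tells all that it offers.
- The arm moves only by the tool servo_tool, never from a script. Its argument "rows" is a list of rows, each an object of numbers: "dx", "dy", "dz": the shift along the tool's x, y, z in units of 750 mm (1.0 is 750 mm); "wx", "wy", "wz": the turn, a rotation vector about the tool's x, y, z in units of 6 degrees (1.0 is 6 degrees); "fingers": the closure, from 0 (fully open) to 1 (shut). In form: [{"dx": .., "dy": .., "dz": .., "wx": .., "wy": .., "wz": .., "fingers": ..}, ...]. A call has 1 to 5 rows; each row shifts and turns the commanded pose from where the row before left it, along the tool's axes as they then stand; what a row does not reach is not made up. A row lasts 1/8 s, in which the tool goes at most 62.5 mm and 10.7 degrees, less where a joint would pass 70% of its speed; a pose out of reach is approached as far as the arm can. A call with a number of a shift or a turn outside -1 to 1 is refused whole. A call with a gripper value outside its range is refused whole. The fingers move at their own pace and stop on an object; the grip force is fixed at half the most. Time passes only in rows, so rows that do not move let the fingers close. It gives the time, the measured TCP pose, the force and the opening at its end, in the units of the state.
- ctrl.read_state(): the state, without advancing time (a new reading comes with each control period).
- ctrl.get_image(name): name is "scene" or "side" or "wrist"; returns the picture (384x512x3 uint8, red, green, blue); there is no depth.
- ctrl.camera_info(name): a dict with "fovy" (degrees; the focal length in pixels is half the picture's height over the tangent of half this angle, whatever the lens; pixels are square), "cx", "cy" (the principal point, pixels), "k1" (the pictures are not rectified: a ray, as slopes to the right and down, at radius r is drawn at 1 + k1 r^2 times it, then the intrinsics apply), "R" (3x3) and "t" (3): a world point X has camera coordinates R X + t. Camera axes: x right, y down, z forward; pixel columns grow to the right and rows downward; lengths in mm; the calibration is good to about 2 mm. A picture is of the moment at which its call begins: read the wrist's pose just before it. camera_info takes no time and is no camera call; for the wrist camera it gives the pose at the moment of the call.
- ctrl.finish_job(): hands the job in, once; it reports no verdict.
Trained networks look in the newest picture that a camera, given by its name, has taken for a name from the list of things; names that differ only in an ending like _2 or _b are one class to them, and where a whole thing is asked for, a point or a joint stands for the part that bears it (a point fixed in the world has none). Each returns a list of dicts, best first, with "conf" (0 to 1); they miss things now and then, are a little off and sometimes report something else, mostly with a low value. They report only what shows in the picture. A call takes as long as a camera call. They do not tell look-alikes from the thing itself.
- ctrl.search_frame(label, camera): "extent" ([centre column, centre row, width, height] in pixels, round what is visible of it).
- ctrl.silhouettes(label, camera): "region" (384x512 bool, what is visible of it) and "extent" ([centre column, centre row, width, height] in pixels, round what is visible of it).
- ctrl.mark_of(label, camera): "point" ([column, row] in pixels: a listed point, or the origin of a listed thing).
The state is a dict: "clock": time; "qpos": joint angles; "qd": joint speeds; "tau": joint torques, N m; "eef_pos": TCP position; "tool_rot": TCP orientation; "force": force on the tool from outside, world axes, zero at the start; "torque": the same for the moment, N m; "width": finger opening in mm.
Only numpy, scipy, OpenCV 4.12 (cv2) and the standard library are available. Lean on these libraries where they do the work, as an engineer would, in place of code of your own. Each camera call takes 0.05 s, during which the arm holds its last target.

### The job

Pick up the water cartridge with the four-splined foot and press it foot-down onto the sprung plate of the refill stand until the plate is fully down. Then carry it to the tape machine, turn it until its splines mesh with the slots of the well, slide it fully home against the sprung valve, and finish while still gripping it and keeping it pressed down, without letting go. Leave the round-footed spare cartridge and the roll of clear tape where they are.

Things in the scene. Friction and masses are not known exactly. Their poses are not given: they have to be found in the camera images.
- cartridge_grip (a point): Grip point of the water cartridge: on its axis, 60 mm above its underside. The cartridge stands upright on the table, 100 mm tall, about 0.33 kg: a white square body 40 x 40 mm with flat upright sides from 28 to 92 mm above the underside, and a round grey cap (28 mm across) up to 100 mm. z up along the axis; x and y are square to the flat sides.
- cartridge_foot (a point): Centre of the underside of the water cartridge's foot, on its axis; axes as cartridge_grip. The grey foot (the lowest 28 mm) is a round core 37 mm across with four splines along +x, -x, +y, -y, each 14 mm wide, reaching 30 mm from the axis (60 mm across), seen from above beyond the body. The same after every quarter turn.
- cartridge: The same water cartridge; origin at the centre of its underside, same axes.
- spare_mid (a point): The spare cartridge, not to be used: same body, cap and height, but with a plain round foot 60 mm across, no splines. It stands near the other one; the two may be in either place. This point is on its axis 50 mm above the table.
- refill_top (a point): Refill stand, fixed: grey block 120 x 120 x 45 mm with a round aluminium plate 76 mm across on top. This point is the centre of the plate's top when up, 67 mm above the table; z up, axes square to the block.
- refill_plate (a joint): How far the refill stand's sprung plate is pressed down: 0 up, 0.010 m fully down (a stop). Its spring takes about 3 N to start and 11 N at the stop.
- well_mouth (a point): Centre of the mouth of the fixed tape machine's well, level with the top of its 130 x 130 mm deck, 80 mm above the table. A round hole with four slots 17.5 mm wide, reaching 31.5 mm from the axis, along +x, -x, +y, -y of this frame; z up. Takes the splined foot at any quarter turn. The housing with the paper roll, up to 200 mm high, begins 95 mm to the +y side.
- well_valve (a joint): How far the round sprung valve (37 mm across) in the well is pressed down: 0 up, its top 14 mm below the mouth; 0.014 m fully down (a stop), its top 28 mm below the mouth, so the tops of the cartridge's splines are then flush with the deck. Its spring takes 5 N to start and 15 N at the stop, and pushes the cartridge up again if it is let go.
- tape_mid (a point): Bystander: clear tape roll lying flat, 90 mm across, 40 mm high; point at its centre.
Not all that is in view belongs to the job. What is shaped like the cartridge but yellow is not meant.

How it is judged:
By the outcome, as a careful person would: the job done as asked, in the order asked, and still so for the second after the job is handed in, while the arm keeps its last pose, push and grip.
It also fails if it takes over 58 s, if anything falls off the work surface, if the arm or the gripper's body presses on something with over 40 N, if the wrist force passes 120 N, or if a joint passes its speed limit or range.

## Working session

There is one attempt and no reset: what is moved stays moved. The work goes in short steps, Python scripts to look and compute and a tool call to move; the robot and the scene stay as the last step left them, time stands still between calls to the robot, and variables do not carry over. Pictures are saved under pics/ and viewed, and the job is handed in when it is done.

Besides the shell and the picture viewer there is one more tool, called after "Call:" as name([rows], argument=value, ...), one row to a line, values as JSON. servo_tool: Moves the arm, as the interface text tells. Its arguments: {"type":"object","properties":{"rows":{"type":"array"}},"required":["rows"]}

```bash
mkdir -p pics; ls
cat > h.py <<'E'
import numpy as np, cv2
from cell import ctrl
def snap(n,f):
    im=ctrl.get_image(n); cv2.imwrite('pics/'+f,im[:,:,::-1]); return im
def K(ci):
    f=192/np.tan(np.radians(ci['fovy']/2)); return f,ci['cx'],ci['cy'],ci['k1']
def ray(ci,p):
    f,cx,cy,k=K(ci); d=np.array([(p[0]-cx)/f,(p[1]-cy)/f]); s=d.copy()
    for _ in range(30): s=d/(1+k*(s@s))
    R=np.array(ci['R']);t=np.array(ci['t']); return -R.T@t, R.T@np.array([s[0],s[1],1])
def atz(ci,p,z):
    o,d=ray(ci,p); return o+d*(z-o[2])/d[2]
def proj(ci,X):
    f,cx,cy,k=K(ci); c=np.array(ci['R'])@np.array(X,float)+np.array(ci['t']); s=c[:2]/c[2]; s=s*(1+k*(s@s)); return np.array([cx+f*s[0],cy+f*s[1]])
E
python3 - <<'E'
from h import *
print(ctrl.read_state())
for n in ['scene','side','wrist']:
    snap(n,n+'0.png'); ci=ctrl.camera_info(n); print(n,ci)
E
```

```text
pics
{'clock': 0.0, 'qpos': array([ 1.06320792,  0.62935394,  0.03843653,  1.51837325, -0.02696511,
        0.99627683, -0.02001716]), 'qd': array([-7.75535468e-04, -2.85176812e-04, -1.22960069e-03, -1.59144331e-03,
        1.61353299e-03,  7.26744194e-04, -4.80209623e-05]), 'tau': array([-2.68156618e-04, -5.63413131e+01,  1.22619476e+00, -1.93445760e+01,
        1.09903034e-02,  1.06361933e-02,  1.93585606e-05]), 'eef_pos': array([ 277.64849216, -586.9869208 ,  209.98228561]), 'tool_rot': array([-3.11438587,  1.56890282,  2.03979761]), 'force': array([ 0.12958155, -0.15209357,  0.45028413]), 'torque': array([ 0.03270738, -0.02616993, -0.00986144]), 'width': 85.43938220977644}
scene {'fovy': 45.8603605799765, 'cx': 257.79307395563166, 'cy': 188.53524878959175, 'k1': -0.10276930063248213, 'R': array([[ 0.67574696,  0.73708861, -0.00815035],
       [ 0.43874727, -0.41106982, -0.79907599],
       [-0.59234017,  0.53639723, -0.60117479]]), 't': array([-351.18366675, -216.79202405, 1448.20663395])}
side {'fovy': 43.61783396165307, 'cx': 251.90173102061448, 'cy': 182.52732612686967, 'k1': -0.10009371189984423, 'R': array([[-0.95183043, -0.30659888,  0.00399397],
       [-0.20802661,  0.63613577, -0.74300485],
       [ 0.22526375, -0.70804548, -0.66927412]]), 't': array([ 530.00180244,  201.33903433, 1073.13429598])}
wrist {'fovy': 68.2620274987341, 'cx': 254.61261496173023, 'cy': 195.0783021479626, 'k1': -0.016001965175541047, 'R': array([[ 4.26825950e-01, -9.04333633e-01,  5.37153638e-04],
       [-8.71387809e-01, -4.11117222e-01,  2.67704906e-01],
       [-2.41873717e-01, -1.14731470e-01, -9.63500802e-01]]), 't': array([-649.95042108,  -34.11900258,  377.9284345 ])}
```

View pics/scene0.png

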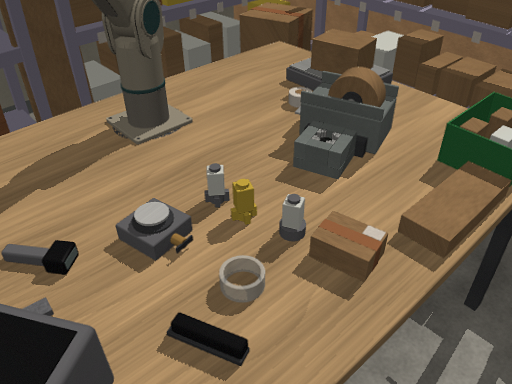

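View pics/side0.png

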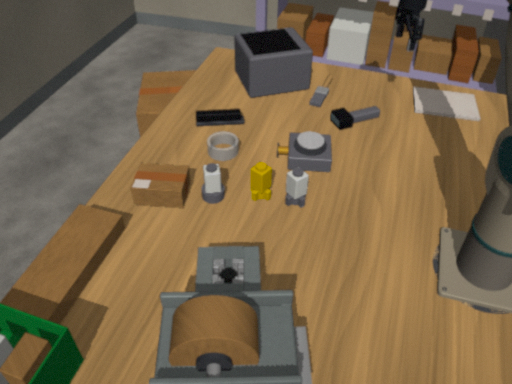

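Run:
```python
from h import *
for n in ['scene','side']:
    ci=ctrl.camera_info(n)
    for l,z in [('cartridge_grip',60),('cartridge_foot',0),('spare_mid',50),('refill_top',67),('well_mouth',80),('tape_mid',20)]:
        for r in ctrl.mark_of(l,n)[:3]: print(n,l,round(r['conf'],2),np.round(r['point'],1),np.round(atz(ci,r['point'],z),1))
print(ctrl.read_state()['clock'])
```

```text
scene cartridge_grip 0.92 [216.5 183.1] [482.4 -97.8  60. ]
scene cartridge_grip 0.84 [243.3 195.7] [562.5 -83.4  60. ]
scene cartridge_foot 0.89 [217.4 198. ] [466.2 -87.    0. ]
scene cartridge_foot 0.75 [241.7 212.1] [548.6 -78.5   0. ]
scene spare_mid 0.89 [291.7 214.8] [676.7 -42.5  50. ]
scene refill_top 0.65 [150.8 210. ] [ 469.7 -270.3   67. ]
scene refill_top 0.34 [213.1 179.5] [ 473.3 -100.4   67. ]
scene well_mouth 0.98 [325.2 136.9] [539.  226.3  80. ]
scene tape_mid 0.77 [246.6 276.5] [ 723.3 -216.4   20. ]
side cartridge_grip 0.94 [260.2 174.5] [565.  -93.9  60. ]
side cartridge_grip 0.62 [297.5 181.7] [467.6 -96.8  60. ]
side cartridge_foot 0.92 [258.7 194.7] [564.4 -81.7   0. ]
side cartridge_foot 0.88 [294.6 198.7] [471.1 -96.3   0. ]
side spare_mid 0.76 [209.  180.8] [685.2 -41.   50. ]
side refill_top 0.65 [310.6 137.2] [ 475.8 -281.3   67. ]
side well_mouth 0.66 [230.1 270.6] [529.1 232.1  80. ]
side tape_mid 0.94 [223.2 144.7] [ 718.1 -230.1   20. ]
0.75
```

Run:
```python
from h import *
s=cv2.imread('pics/scene0.png');d=cv2.imread('pics/side0.png')
a=cv2.resize(s[155:250,190:315],(500,380),interpolation=cv2.INTER_CUBIC)
b=cv2.resize(d[155:210,190:315],(500,220),interpolation=cv2.INTER_CUBIC)
cv2.imwrite('pics/crop.png',np.vstack([a,b]))
from scipy.spatial.transform import Rotation as Ro
st=ctrl.read_state(); print(Ro.from_euler('xyz',st['tool_rot']).as_matrix().round(3),st['eef_pos'])
ci=ctrl.camera_info('wrist'); R=np.array(ci['R']);c=-R.T@np.array(ci['t']);print(c,R[2])
T=Ro.from_euler('xyz',st['tool_rot']).as_matrix()
print('cam in tool',T.T@(c-st['eef_pos']),'dir',T.T@R[2], 'right',T.T@R[0])
```

```text
[[ 0.     0.904  0.428]
 [-0.     0.428 -0.904]
 [-1.     0.     0.   ]] [ 277.95103817 -587.60553705  210.9335133 ]
[ 339.20314428 -558.68941482  374.35797153] [-0.24121653 -0.11601499 -0.96351186]
cam in tool [-1.63420883e+02  6.77431041e+01  5.50797335e-02] dir [ 0.96349783 -0.26771072  0.00170146] right [-1.98659567e-03 -7.94223439e-04  9.99997711e-01]
```

View pics/crop.png

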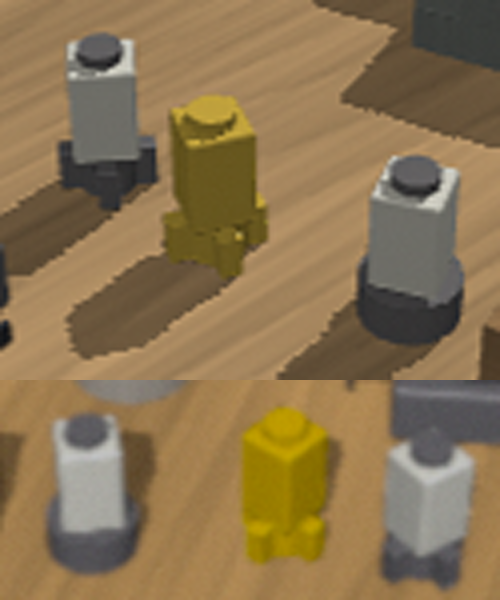

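View pics/wrist0.png

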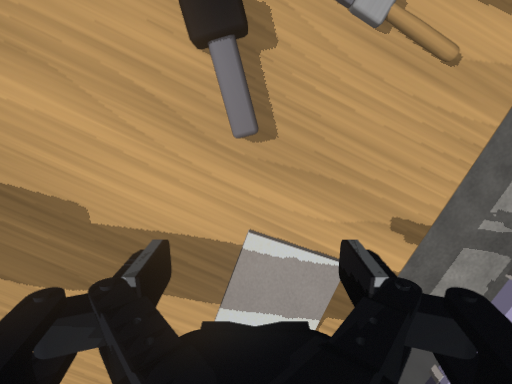

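The three candidates in the scene picture are white/splined at (217,183), yellow/splined at (243,200) and white/round-footed at (292,215). The crop shows that only the one at (217,183) is white with a splined foot, so it's the target. In the side picture it is at (297,185). I'll move above it so the wrist camera can see it.

Call:
servo_tool([
  {"dx": -0.012,"dy": 0.0374,"dz": -0.041,"fingers": 0},
  {"dx": -0.012,"dy": 0.0374,"dz": -0.041,"fingers": 0},
  {"dx": -0.012,"dy": 0.0374,"dz": -0.041,"fingers": 0},
  {"dx": -0.012,"dy": 0.0374,"dz": -0.041,"fingers": 0},
  {"dx": -0.012,"dy": 0.0374,"dz": -0.041,"fingers": 0},
])

```text
schema error: expected keys dx, dy, dz, wx, wy, wz, fingers
```

Call:
servo_tool([
  {"dx": -0.012,"dy": 0.0374,"dz": -0.041,"fingers": 0},
  {"dx": -0.012,"dy": 0.0374,"dz": -0.041,"fingers": 0},
  {"dx": -0.012,"dy": 0.0374,"dz": -0.041,"fingers": 0},
  {"dx": -0.012,"dy": 0.0374,"dz": -0.041,"fingers": 0},
  {"dx": -0.012,"dy": 0.0374,"dz": -0.041,"fingers": 0},
])

```text
schema error: expected keys dx, dy, dz, wx, wy, wz, fingers
```

Call:
servo_tool([
  {"fingers": 0},
])

```text
schema error: expected keys dx, dy, dz, wx, wy, wz, fingers
```

Run:
```python
from h import *
st=ctrl.read_state();print(st['eef_pos'],st['tool_rot'],st['qpos'].round(2),st['clock'],np.abs(st['qd']).max())
ci=ctrl.camera_info('wrist'); snap('wrist','w1.png'); print(ctrl.read_state()['clock'])
for l,z in [('cartridge_grip',60),('cartridge_foot',0),('spare_mid',50),('refill_top',67)]:
    for r in ctrl.mark_of(l,'wrist')[:3]: print(l,round(r['conf'],2),np.round(r['point'],1),np.round(atz(ci,r['point'],z),1))
```

```text
[ 277.95103817 -587.60553705  210.9335133 ] [ 0.78964978  1.57072206 -0.33939332] [ 1.06  0.63  0.04  1.52 -0.03  1.   -0.02] 0.75 0.0023790715323710934
0.8
```

View pics/w1.png

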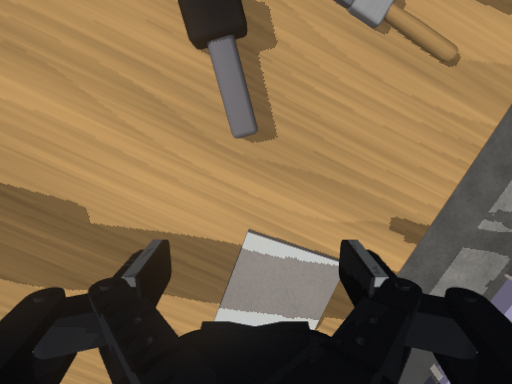

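The picture is unchanged because those calls were refused: every row needs all seven keys. Resending.

Call:
servo_tool([
  {"dx": -0.012,"dy": 0.0374,"dz": -0.041,"wx": 0,"wy": 0,"wz": 0,"fingers": 0},
  {"dx": -0.012,"dy": 0.0374,"dz": -0.041,"wx": 0,"wy": 0,"wz": 0,"fingers": 0},
  {"dx": -0.012,"dy": 0.0374,"dz": -0.041,"wx": 0,"wy": 0,"wz": 0,"fingers": 0},
  {"dx": -0.012,"dy": 0.0374,"dz": -0.041,"wx": 0,"wy": 0,"wz": 0,"fingers": 0},
  {"dx": -0.012,"dy": 0.0374,"dz": -0.041,"wx": 0,"wy": 0,"wz": 0,"fingers": 0},
])

```text
clock: 1.62
eef_pos: [339.4, -387.4, 256.4]
tool_rot: [0.558, 1.57, -0.571]
force: [0.5, 0.2, 1.0]
width: 85.5
```

Call:
servo_tool([
  {"dx": -0.012,"dy": 0.0374,"dz": -0.041,"wx": 0,"wy": 0,"wz": 0,"fingers": 0},
  {"dx": -0.012,"dy": 0.0374,"dz": -0.041,"wx": 0,"wy": 0,"wz": 0,"fingers": 0},
  {"dx": -0.012,"dy": 0.0374,"dz": -0.041,"wx": 0,"wy": 0,"wz": 0,"fingers": 0},
  {"dx": -0.012,"dy": 0.0374,"dz": -0.041,"wx": 0,"wy": 0,"wz": 0,"fingers": 0},
  {"dx": -0.012,"dy": 0.0374,"dz": -0.041,"wx": 0,"wy": 0,"wz": 0,"fingers": 0},
])

```text
clock: 2.25
eef_pos: [400.4, -188.4, 301.5]
tool_rot: [0.705, 1.57, -0.424]
force: [1.1, 0.1, -0.2]
width: 85.0
```

Call:
servo_tool([
  {"dx": 0,"dy": 0,"dz": 0,"wx": 0,"wy": 0,"wz": 0,"fingers": 0},
  {"dx": 0,"dy": 0,"dz": 0,"wx": 0,"wy": 0,"wz": 0,"fingers": 0},
])

```text
clock: 2.5
eef_pos: [399.8, -190.3, 301.0]
tool_rot: [-0.309, 1.57, -1.438]
force: [-1.1, -0.9, 0.2]
width: 85.5
```

Run:
```python
from h import *
st=ctrl.read_state();print(st['eef_pos'],st['tool_rot'],st['qpos'].round(2),st['clock'],np.abs(st['qd']).max())
ci=ctrl.camera_info('wrist'); snap('wrist','w2.png'); print(ctrl.read_state()['clock'])
for l,z in [('cartridge_grip',60),('cartridge_foot',0),('spare_mid',50),('refill_top',67)]:
    for r in ctrl.mark_of(l,'wrist')[:3]: print(l,round(r['conf'],2),np.round(r['point'],1),np.round(atz(ci,r['point'],z),1))
```

```text
[ 399.81641701 -190.322596    301.00489188] [-0.30873608  1.57005639 -1.43804346] [ 0.42  0.22 -0.05  1.93  0.01  0.99 -0.77] 2.5 0.018779600092902256
2.55
cartridge_grip 0.97 [213.5  83.6] [476.4 -94.4  60. ]
cartridge_grip 0.61 [233.7  14. ] [563.6 -84.9  60. ]
cartridge_foot 0.81 [213.1  91.5] [467.9 -88.4   0. ]
cartridge_foot 0.6 [238.9  30.7] [562.1 -89.4   0. ]
refill_top 0.91 [329.3 141.5] [ 475.4 -270.2   67. ]
```

View pics/w2.png

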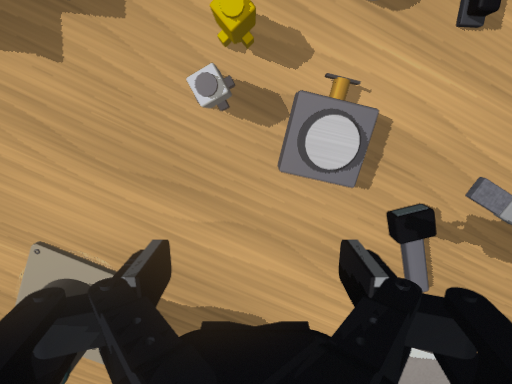

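The wrist picture shows the target at (210,88), with two splines visible at (228,82) and (222,104). The yellow one is at (234,15) and the refill plate at (331,141). Next I'll measure the square top and the plate by segmentation.

Run:
```python
from h import *
ci=ctrl.camera_info('wrist'); im=cv2.imread('pics/w2.png')
hsv=cv2.cvtColor(im,cv2.COLOR_BGR2HSV)
# white top + cap : low saturation, in ROI
roi=np.zeros(im.shape[:2],np.uint8); roi[55:120,180:245]=1
m=((hsv[...,1]<60)&(hsv[...,2]>120)&(roi>0)).astype(np.uint8)
print(m.sum())
c=max(cv2.findContours(m,cv2.RETR_EXTERNAL,cv2.CHAIN_APPROX_NONE)[0],key=cv2.contourArea)
print('rect',cv2.minAreaRect(c))
W=np.array([atz(ci,p[0],92)[:2] for p in c]).astype(np.float32)
print('world z92 rect',cv2.minAreaRect(W))
# plate
m2=((hsv[...,1]<40)&(hsv[...,2]>130)).astype(np.uint8); m2[:, :290]=0;m2[:,375:]=0;m2[:100]=0;m2[185:]=0
c2=max(cv2.findContours(m2,cv2.RETR_EXTERNAL,cv2.CHAIN_APPROX_NONE)[0],key=cv2.contourArea)
e=cv2.fitEllipse(c2); print('plate',e)
W=np.array([atz(ci,p[0],67)[:2] for p in c2]).astype(np.float32); print('plate world',cv2.minEnclosingCircle(W),cv2.fitEllipse(W))
a=cv2.resize(im[55:120,180:245],(560,560),interpolation=cv2.INTER_CUBIC)
mm=cv2.resize(m[55:120,180:245]*255,(200,200),interpolation=cv2.INTER_NEAREST)
a[:200,360:]=mm[...,None]
cv2.imwrite('pics/crop2.png',a)
```

```text
636
rect ((206.28463745117188, 84.62306213378906), (33.861480712890625, 32.37306213378906), 60.2551155090332)
world z92 rect ((469.7668151855469, -92.51968383789062), (38.94669723510742, 39.602840423583984), 53.3027229309082)
plate ((331.8382873535156, 141.65402221679688), (51.59354019165039, 55.38118362426758), 41.58302688598633)
plate world ((475.4383544921875, -274.06671142578125), 37.58053207397461) ((475.46575927734375, -274.0341796875), (73.57583618164062, 73.89957427978516), 28.121368408203125)
```

View pics/crop2.png

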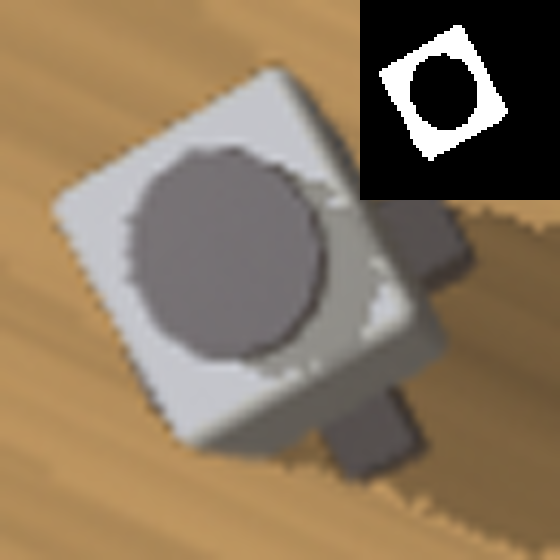

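Call:
servo_tool([
  {"dx": 0.037,"dy": 0.0352,"dz": -0.0192,"wx": 0,"wy": 0,"wz": 0,"fingers": 0},
  {"dx": 0.037,"dy": 0.0352,"dz": -0.0192,"wx": 0,"wy": 0,"wz": 0,"fingers": 0},
  {"dx": 0.037,"dy": 0.0352,"dz": -0.0192,"wx": 0,"wy": 0,"wz": 0,"fingers": 0},
  {"dx": 0.037,"dy": 0.0352,"dz": -0.0192,"wx": 0,"wy": 0,"wz": 0,"fingers": 0},
  {"dx": 0,"dy": 0,"dz": 0,"wx": 0,"wy": 0,"wz": 0,"fingers": 0},
])

```text
clock: 3.38
eef_pos: [470.5, -90.6, 187.9]
tool_rot: [-2.436, 1.567, 2.722]
force: [-0.5, -1.0, 0.6]
width: 85.5
```

Call:
servo_tool([
  {"dx": 0,"dy": 0,"dz": 0,"wx": -0.933,"wy": 0,"wz": 0,"fingers": 0},
  {"dx": 0,"dy": 0,"dz": 0,"wx": -0.933,"wy": 0,"wz": 0,"fingers": 0},
  {"dx": 0,"dy": 0,"dz": 0,"wx": -0.933,"wy": 0,"wz": 0,"fingers": 0},
  {"dx": 0,"dy": 0,"dz": 0,"wx": -0.933,"wy": 0,"wz": 0,"fingers": 0},
  {"dx": 0,"dy": 0,"dz": 0,"wx": -0.933,"wy": 0,"wz": 0,"fingers": 0},
])

```text
clock: 4.0
eef_pos: [470.6, -94.2, 190.6]
tool_rot: [-0.455, 1.57, -1.095]
force: [-0.2, -0.9, 0.6]
width: 85.5
```

Call:
servo_tool([
  {"dx": 0,"dy": 0,"dz": 0,"wx": 0,"wy": 0,"wz": 0,"fingers": 0},
  {"dx": 0,"dy": 0,"dz": 0,"wx": 0,"wy": 0,"wz": 0,"fingers": 0},
])

```text
clock: 4.25
eef_pos: [470.8, -93.3, 190.2]
tool_rot: [-0.215, 1.57, -0.859]
force: [0.1, 0.3, 0.1]
width: 85.1
```

```bash
cat >> h.py <<'E'
from scipy.spatial.transform import Rotation as Ro
def pose():
    st=ctrl.read_state(); T=Ro.from_euler('xyz',st['tool_rot']).as_matrix()
    print('pos',st['eef_pos'].round(1),'x',T[:,0].round(3),'zang',np.degrees(np.arctan2(T[1,2],T[0,2])).round(2),'q',st['qpos'].round(2),'t',round(st['clock'],2),'F',st['force'].round(1),'w',round(st['width'],1))
    return st,T
def towel(T,d): return (T.T@np.array(d))/750
E
python3 - <<'E'
from h import *
st,T=pose()
ci=ctrl.camera_info('wrist'); snap('wrist','w3.png'); im=cv2.imread('pics/w3.png')
hsv=cv2.cvtColor(im,cv2.COLOR_BGR2HSV)
r=ctrl.silhouettes('cartridge','wrist'); 
for q in r: print(q['conf'],q['extent'])
p=proj(ci,[470,-93,92]);print(p)
x0,y0=int(p[0]-60),int(p[1]-60)
m=((hsv[...,1]<60)&(hsv[...,2]>120)).astype(np.uint8); k=np.zeros_like(m);k[y0:y0+120,x0:x0+120]=1;m*=k
c=max(cv2.findContours(m,cv2.RETR_EXTERNAL,cv2.CHAIN_APPROX_NONE)[0],key=cv2.contourArea)
W=np.array([atz(ci,p[0],92)[:2] for p in c]).astype(np.float32)
print('world z92 rect',cv2.minAreaRect(W))
cv2.drawContours(im,[c],-1,(0,0,255),1);cv2.imwrite('pics/w3c.png',im)
E
```

```text
pos [470.8 -93.3 190.2] x [ 0. -0. -1.] zang -36.87 q [ 0.3   0.42 -0.23  2.    0.14  0.73 -0.65] t 4.25 F [0.1 0.3 0.1] w 85.1
0.78 [254.2, 180.9, 44.5, 60.9]
0.7 [321.9, 120.9, 71.5, 56.6]
[253.1996323  189.97346241]
world z92 rect ((472.9296569824219, -88.11289978027344), (48.15514373779297, 38.78135681152344), 54.08389663696289)
```

View pics/w3c.png

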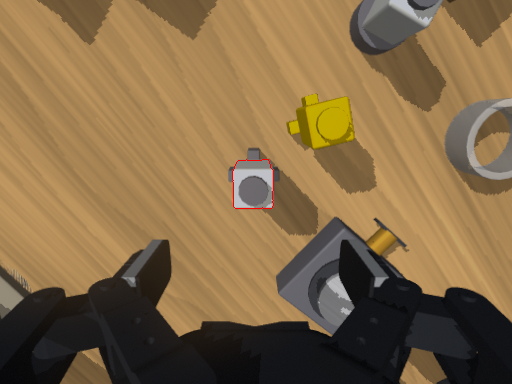

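The top face spans columns 234–273 and rows 170–209, so its centre (253.5,189.5) matches the predicted (253.2,190). Its edges line up with the jaws, so I'll descend and grip.

Call:
servo_tool([
  {"dx": 0.05,"dy": 0,"dz": 0,"wx": 0,"wy": 0,"wz": 0,"fingers": 0},
  {"dx": 0.05,"dy": 0,"dz": 0,"wx": 0,"wy": 0,"wz": 0,"fingers": 0},
  {"dx": 0.05,"dy": 0,"dz": 0,"wx": 0,"wy": 0,"wz": 0,"fingers": 0},
  {"dx": 0.04,"dy": 0,"dz": 0,"wx": 0,"wy": 0,"wz": 0,"fingers": 0},
  {"dx": 0.0125,"dy": 0,"dz": 0,"wx": 0,"wy": 0,"wz": 0,"fingers": 0},
])

```text
clock: 4.97
eef_pos: [469.8, -92.3, 36.6]
tool_rot: [-2.543, 1.568, 3.099]
force: [0.3, -0.4, 0.3]
width: 85.4
```

Call:
servo_tool([
  {"dx": 0,"dy": 0,"dz": 0,"wx": 0,"wy": 0,"wz": 0,"fingers": 0},
  {"dx": 0,"dy": 0,"dz": 0,"wx": 0,"wy": 0,"wz": 0,"fingers": 1},
  {"dx": 0,"dy": 0,"dz": 0,"wx": 0,"wy": 0,"wz": 0,"fingers": 1},
  {"dx": 0,"dy": 0,"dz": 0,"wx": 0,"wy": 0,"wz": 0,"fingers": 1},
  {"dx": 0,"dy": 0,"dz": 0,"wx": 0,"wy": 0,"wz": 0,"fingers": 1},
])

```text
clock: 5.6
eef_pos: [471.2, -92.5, 38.9]
tool_rot: [0.441, 1.57, -0.2]
force: [-0.7, 0.8, 5.7]
width: 38.9
```

Call:
servo_tool([
  {"dx": 0,"dy": 0,"dz": 0,"wx": 0,"wy": 0,"wz": 0,"fingers": 1},
  {"dx": 0,"dy": 0,"dz": 0,"wx": 0,"wy": 0,"wz": 0,"fingers": 1},
  {"dx": 0,"dy": 0,"dz": 0,"wx": 0,"wy": 0,"wz": 0,"fingers": 1},
])

```text
clock: 5.98
eef_pos: [471.2, -92.5, 38.9]
tool_rot: [0.447, 1.57, -0.193]
force: [-1.6, 0.8, 5.3]
width: 39.1
```

Run:
```python
from h import *
st,T=pose(); a=snap('wrist','w4.png'); b=snap('side','s4.png')
```

```text
pos [471.2 -92.5  38.9] x [ 0.001 -0.    -1.   ] zang -36.7 q [ 0.22  0.68 -0.13  2.12  0.24  0.35 -0.74] t 5.97 F [-1.6  0.8  5.3] w 39.1
```

View pics/w4.png

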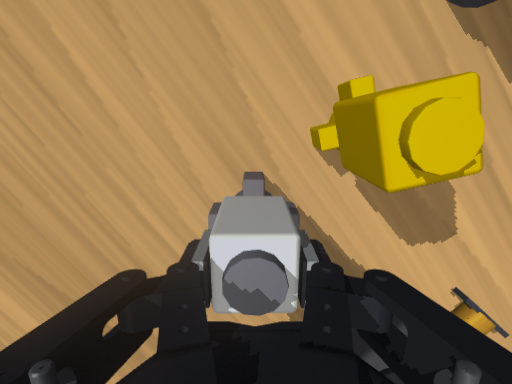

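View pics/s4.png

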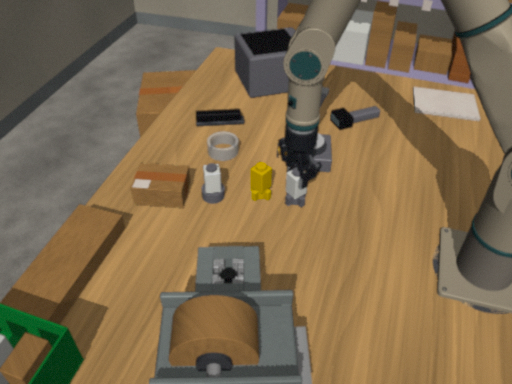

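Gripped at 39 mm and squarely between the pads: cap at (256,283), one spline showing at (254,182). I'll lift and carry it over the refill plate.

Call:
servo_tool([
  {"dx": -0.02,"dy": 0,"dz": 0,"wx": 0,"wy": 0,"wz": 0,"fingers": 1},
  {"dx": -0.04,"dy": 0,"dz": 0,"wx": 0,"wy": 0,"wz": 0,"fingers": 1},
  {"dx": -0.04,"dy": 0,"dz": 0,"wx": 0,"wy": 0,"wz": 0,"fingers": 1},
  {"dx": -0.035,"dy": 0,"dz": 0,"wx": 0,"wy": 0,"wz": 0,"fingers": 1},
  {"dx": 0,"dy": 0,"dz": 0,"wx": 0,"wy": 0,"wz": 0,"fingers": 1},
])

```text
clock: 6.7
eef_pos: [472.2, -92.8, 141.4]
tool_rot: [0.475, 1.566, -0.166]
force: [-0.3, 0.5, -4.2]
width: 39.3
```

Call:
servo_tool([
  {"dx": 0,"dy": -0.0382,"dz": 0.0298,"wx": 0,"wy": 0,"wz": 0,"fingers": 1},
  {"dx": 0,"dy": -0.0382,"dz": 0.0298,"wx": 0,"wy": 0,"wz": 0,"fingers": 1},
  {"dx": 0,"dy": -0.0382,"dz": 0.0298,"wx": 0,"wy": 0,"wz": 0,"fingers": 1},
  {"dx": 0,"dy": -0.0382,"dz": 0.0298,"wx": 0,"wy": 0,"wz": 0,"fingers": 1},
  {"dx": 0,"dy": -0.0382,"dz": 0.0298,"wx": 0,"wy": 0,"wz": 0,"fingers": 1},
])

```text
clock: 7.32
eef_pos: [473.7, -274.8, 137.9]
tool_rot: [-3.008, 1.568, 2.634]
force: [-0.5, 0.2, -3.3]
width: 39.3
```

Call:
servo_tool([
  {"dx": 0,"dy": 0,"dz": 0,"wx": 0,"wy": 0,"wz": 0,"fingers": 1},
  {"dx": 0,"dy": 0,"dz": 0,"wx": 0,"wy": 0,"wz": 0,"fingers": 1},
])

```text
clock: 7.58
eef_pos: [473.9, -273.1, 138.2]
tool_rot: [3.055, 1.568, 2.414]
force: [-0.1, 0.0, -3.1]
width: 39.0
```

Run:
```python
from h import *
st,T=pose(); ci=ctrl.camera_info('wrist'); a=snap('wrist','w5.png'); 
b=snap('scene','sc5.png'); c=snap('side','s5.png')
print('cap exp',proj(ci,st['eef_pos']+[0,0,61]))
print('foot exp',proj(ctrl.camera_info('scene'),st['eef_pos']-[0,0,38.9]))
x=cv2.resize(b[140:290,80:260],(540,450),interpolation=cv2.INTER_CUBIC)
cv2.imwrite('pics/sc5c.png',x[:,:,::-1])
```

```text
pos [ 473.9 -273.1  138.2] x [-0.002  0.002 -1.   ] zang -36.7 q [ 0.62  0.59 -0.23  1.87  0.19  0.71 -0.36] t 7.58 F [-0.1  0.  -3.1] w 39.0
cap exp [253.76478887 286.37425181]
foot exp [148.46109539 199.82236376]
```

View pics/w5.png

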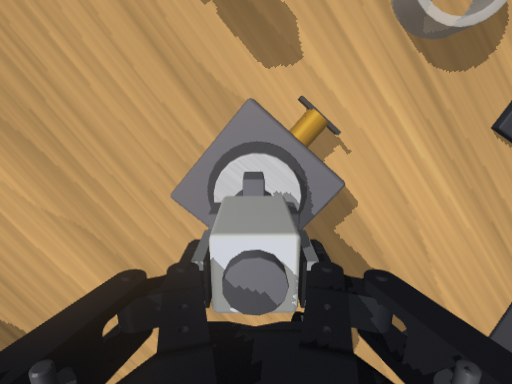

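View pics/sc5c.png

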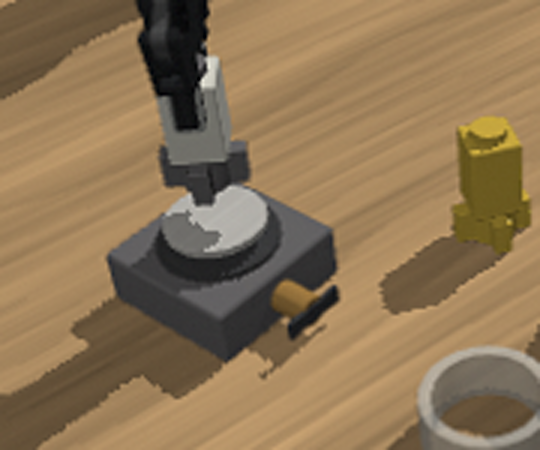

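The wrist picture shows the spline at (254,182) over the plate at (257,185), and the scene view agrees that the foot is above the plate. Pressing down in steps.

Call:
servo_tool([
  {"dx": 0.03,"dy": 0,"dz": 0,"wx": 0,"wy": 0,"wz": 0,"fingers": 1},
  {"dx": 0.01,"dy": 0,"dz": 0,"wx": 0,"wy": 0,"wz": 0,"fingers": 1},
  {"dx": 0,"dy": 0,"dz": 0,"wx": 0,"wy": 0,"wz": 0,"fingers": 1},
])

```text
clock: 8.1
eef_pos: [474.6, -273.4, 108.9]
tool_rot: [-3.09, 1.569, 2.554]
force: [-1.0, -0.3, -2.8]
width: 39.4
```

Call:
servo_tool([
  {"dx": 0.004,"dy": 0,"dz": 0,"wx": 0,"wy": 0,"wz": 0,"fingers": 1},
  {"dx": 0.004,"dy": 0,"dz": 0,"wx": 0,"wy": 0,"wz": 0,"fingers": 1},
  {"dx": 0,"dy": 0,"dz": 0,"wx": 0,"wy": 0,"wz": 0,"fingers": 1},
])

```text
clock: 8.48
eef_pos: [475.5, -274.3, 103.9]
tool_rot: [0.249, 1.569, -0.392]
force: [-0.2, 1.1, 0.1]
width: 39.0
```

Call:
servo_tool([
  {"dx": 0.004,"dy": 0,"dz": 0,"wx": 0,"wy": 0,"wz": 0,"fingers": 1},
  {"dx": 0.004,"dy": 0,"dz": 0,"wx": 0,"wy": 0,"wz": 0,"fingers": 1},
  {"dx": 0,"dy": 0,"dz": 0,"wx": 0,"wy": 0,"wz": 0,"fingers": 1},
])

```text
clock: 8.85
eef_pos: [475.5, -274.2, 97.7]
tool_rot: [0.285, 1.569, -0.355]
force: [-0.5, 0.7, 6.7]
width: 39.3
```

Run:
```python
from h import *
st,T=pose()
```

```text
pos [ 475.5 -274.2   97.7] x [ 0.001 -0.    -1.   ] zang -36.69 q [ 0.61  0.65 -0.21  1.9   0.22  0.61 -0.38] t 8.85 F [-0.5  0.7  6.7] w 39.3
```

Call:
servo_tool([
  {"dx": 0.003,"dy": 0,"dz": 0,"wx": 0,"wy": 0,"wz": 0,"fingers": 1},
  {"dx": 0.002,"dy": 0,"dz": 0,"wx": 0,"wy": 0,"wz": 0,"fingers": 1},
  {"dx": 0,"dy": 0,"dz": 0,"wx": 0,"wy": 0,"wz": 0,"fingers": 1},
])

```text
clock: 9.22
eef_pos: [475.5, -274.2, 95.6]
tool_rot: [-0.007, 1.569, -0.647]
force: [-4.1, 2.2, 19.3]
width: 39.0
```

Call:
servo_tool([
  {"dx": 0.002,"dy": 0,"dz": 0,"wx": 0,"wy": 0,"wz": 0,"fingers": 1},
  {"dx": 0,"dy": 0,"dz": 0,"wx": 0,"wy": 0,"wz": 0,"fingers": 1},
])

```text
clock: 9.48
eef_pos: [475.6, -274.2, 95.6]
tool_rot: [-0.109, 1.568, -0.75]
force: [-6.1, 4.2, 32.4]
width: 39.6
```

Run:
```python
from h import *
st,T=pose(); c=snap('side','s6.png');b=snap('scene','sc6.png');snap('wrist','w6.png')
x=cv2.resize(b[140:290,80:260],(420,350),interpolation=cv2.INTER_CUBIC)
y=cv2.resize(c[110:185,260:350],(380,350),interpolation=cv2.INTER_CUBIC)
cv2.imwrite('pics/c6.png',np.hstack([x,y])[:,:,::-1])
```

```text
pos [ 475.6 -274.2   95.6] x [ 0.002 -0.002 -1.   ] zang -36.7 q [ 0.61  0.65 -0.2   1.91  0.22  0.61 -0.38] t 9.47 F [-6.1  4.2 32.4] w 39.6
```

View pics/c6.png

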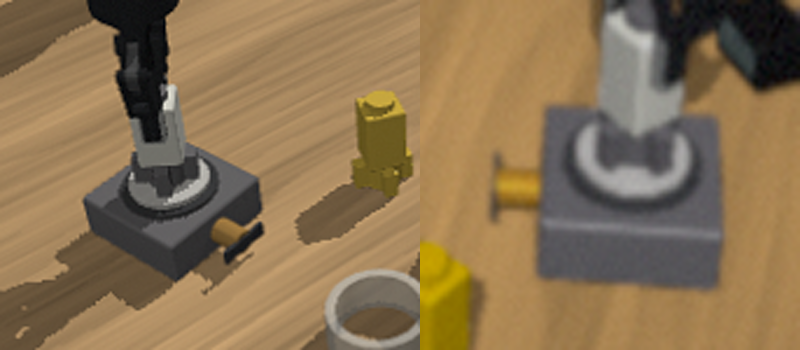

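The plate is fully down: TCP z held at 95.6 (foot at about 57) while force rose from 19 to 32 N with no further motion. Now I'll lift and carry it toward the well, stopping short to look.

Call:
servo_tool([
  {"dx": -0.025,"dy": 0,"dz": 0,"wx": 0,"wy": 0,"wz": 0,"fingers": 1},
  {"dx": -0.04,"dy": 0,"dz": 0,"wx": 0,"wy": 0,"wz": 0,"fingers": 1},
  {"dx": -0.05,"dy": 0,"dz": 0,"wx": 0,"wy": 0,"wz": 0,"fingers": 1},
  {"dx": -0.04,"dy": 0,"dz": 0,"wx": 0,"wy": 0,"wz": 0,"fingers": 1},
  {"dx": -0.016,"dy": 0,"dz": 0,"wx": 0,"wy": 0,"wz": 0,"fingers": 1},
])

```text
clock: 10.25
eef_pos: [475.1, -274.5, 221.1]
tool_rot: [-0.016, 1.569, -0.657]
force: [0.7, -0.1, -3.4]
width: 38.9
```

Call:
servo_tool([
  {"dx": 0,"dy": 0.0453,"dz": -0.0338,"wx": 0,"wy": 0,"wz": 0,"fingers": 1},
  {"dx": 0,"dy": 0.0453,"dz": -0.0338,"wx": 0,"wy": 0,"wz": 0,"fingers": 1},
  {"dx": 0,"dy": 0.0453,"dz": -0.0338,"wx": 0,"wy": 0,"wz": 0,"fingers": 1},
  {"dx": 0,"dy": 0.0453,"dz": -0.0338,"wx": 0,"wy": 0,"wz": 0,"fingers": 1},
  {"dx": 0,"dy": 0.0453,"dz": -0.0338,"wx": 0,"wy": 0,"wz": 0,"fingers": 1},
])

```text
clock: 10.88
eef_pos: [473.6, -61.0, 219.0]
tool_rot: [-2.592, 1.568, 3.05]
force: [0.2, 0.0, -2.9]
width: 39.2
```

Call:
servo_tool([
  {"dx": 0,"dy": 0.0453,"dz": -0.0338,"wx": 0,"wy": 0,"wz": 0,"fingers": 1},
  {"dx": 0,"dy": 0.0453,"dz": -0.0338,"wx": 0,"wy": 0,"wz": 0,"fingers": 1},
  {"dx": 0,"dy": 0.0453,"dz": -0.0338,"wx": 0,"wy": 0,"wz": 0,"fingers": 1},
  {"dx": 0,"dy": 0.0453,"dz": -0.0338,"wx": 0,"wy": 0,"wz": 0,"fingers": 1},
  {"dx": 0,"dy": 0.0453,"dz": -0.0338,"wx": 0,"wy": 0,"wz": 0,"fingers": 1},
])

```text
clock: 11.5
eef_pos: [473.7, 150.6, 218.9]
tool_rot: [-2.088, 1.568, -2.729]
force: [0.6, 0.3, -3.1]
width: 39.0
```

Call:
servo_tool([
  {"dx": 0,"dy": 0,"dz": 0,"wx": 0,"wy": 0,"wz": 0,"fingers": 1},
  {"dx": 0,"dy": 0,"dz": 0,"wx": 0,"wy": 0,"wz": 0,"fingers": 1},
  {"dx": 0,"dy": 0,"dz": 0,"wx": 0,"wy": 0,"wz": 0,"fingers": 1},
])

```text
clock: 11.88
eef_pos: [474.4, 148.2, 219.7]
tool_rot: [-1.741, 1.569, -2.384]
force: [0.4, -0.2, -3.4]
width: 39.2
```

Run:
```python
from h import *
st,T=pose(); ci=ctrl.camera_info('wrist'); snap('wrist','w7.png')
for r in ctrl.mark_of('well_mouth','wrist'): print(r['conf'],r['point'],atz(ci,r['point'],80))
import pickle; pickle.dump(ci,open('ci7.pkl','wb'))
```

```text
pos [474.4 148.2 219.7] x [-0.001 -0.001 -1.   ] zang -36.82 q [-0.13  0.41 -0.32  1.92  0.17  0.84 -1.18] t 11.88 F [ 0.4 -0.2 -3.4] w 39.2
0.81 [252.3, 77.8] [535.62125536 232.85796588  80.        ]
```

View pics/w7.png

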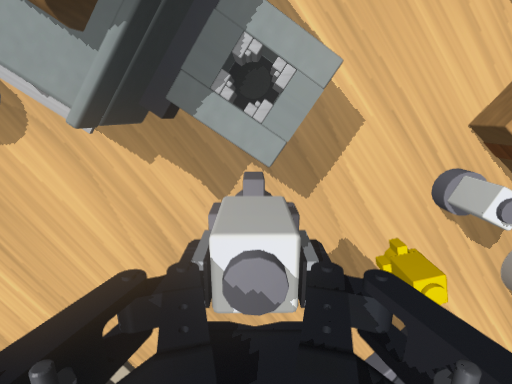

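The well is at about (255,80), with white slots in an X pattern. The deck edges run (343,61)–(272,165) and on to about (170,95). I'll enlarge this and measure it.

Run:
```python
from h import *
im=cv2.imread('pics/w7.png')
a=cv2.resize(im[0:175,160:350],(760,700),interpolation=cv2.INTER_CUBIC)[:600]
cv2.imwrite('pics/c7.png',a)
```

```text
(no output)
```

View pics/c7.png

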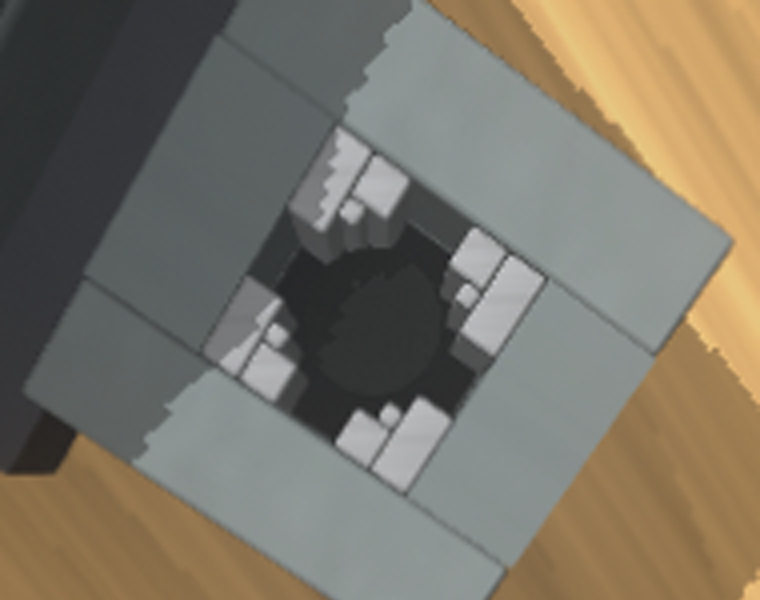

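Run:
```python
from h import *
import pickle; ci=pickle.load(open('ci7.pkl','rb'))
# refine corners subpixel
g=cv2.cvtColor(cv2.imread('pics/w7.png'),cv2.COLOR_BGR2GRAY)
P=np.array([[338,124],[548,278],[406,495],[203,350]])/4.+[160-.4,-.4]
W=np.array([atz(ci,p,80)[:2] for p in P]); print(W.round(1),W.mean(0).round(2))
for i in range(4):
    d=W[(i+1)%4]-W[i]; print(np.linalg.norm(d).round(1),np.degrees(np.arctan2(d[1],d[0])).round(1))
E=np.array([[734,240],[655,355],[508,570]])/4.+[160-.4,-.4]
w=np.array([atz(ci,p,80)[:2] for p in E]);d=w[2]-w[0];print('edge',np.degrees(np.arctan2(d[1],d[0])))
E=np.array([[417,0],[734,240]])/4.+[160-.4,-.4]
w=np.array([atz(ci,p,80)[:2] for p in E]);d=w[1]-w[0];print('edge',np.degrees(np.arctan2(d[1],d[0])))
E=np.array([[22,388],[330,598]])/4.+[160-.4,-.4]
w=np.array([atz(ci,p,80)[:2] for p in E]);d=w[1]-w[0];print('edge',np.degrees(np.arctan2(d[1],d[0])))
```

```text
[[554.8 271.5]
 [575.6 213. ]
 [516.3 192.1]
 [496.6 251.2]] [535.86 231.94]
62.0 -70.4
62.9 -160.6
62.3 108.4
61.6 19.2
edge -160.4243597248072
edge -70.25067559863733
edge -71.25813249988254
```

Run:
```python
from h import *
st,T=pose(); ci=ctrl.camera_info('wrist')
f=lambda x,y,z: proj(ci,st['eef_pos']+T@np.array([x,y,z])).round(1)
print('spline top corners exp',f(10.9,30,-7),f(10.9,30,7),'bottom',f(38.9,30,-7),f(38.9,30,7))
print('body top corners exp',f(-53.1,20,-20),f(-53.1,20,20),f(-53.1,-20,-20),f(-53.1,-20,20),'cap',f(-61.1,0,0),'cap l/r',f(-61.1,0,-14),f(-61.1,0,14))
im=cv2.imread('pics/w7.png')
a=cv2.resize(im[160:325,195:315],(560,770),interpolation=cv2.INTER_CUBIC)
a=cv2.resize(im[165:325,185:325],(525,600),interpolation=cv2.INTER_CUBIC)
cv2.imwrite('pics/c8.png',a)
```

```text
pos [474.6 148.6 220. ] x [-0.    -0.001 -1.   ] zang -36.81 q [-0.13  0.41 -0.32  1.92  0.17  0.84 -1.18] t 11.97 F [ 1.2  0.5 -3.8] w 39.2
spline top corners exp [242.9 178.4] [265.2 178.3] bottom [244.4 170.2] [263.7 170.2]
body top corners exp [206.5 233.9] [301.6 233.8] [210.7 314.4] [297.7 314.3] cap [254.1 286.5] cap l/r [220.2 286.5] [288.  286.4]
```

View pics/c8.png

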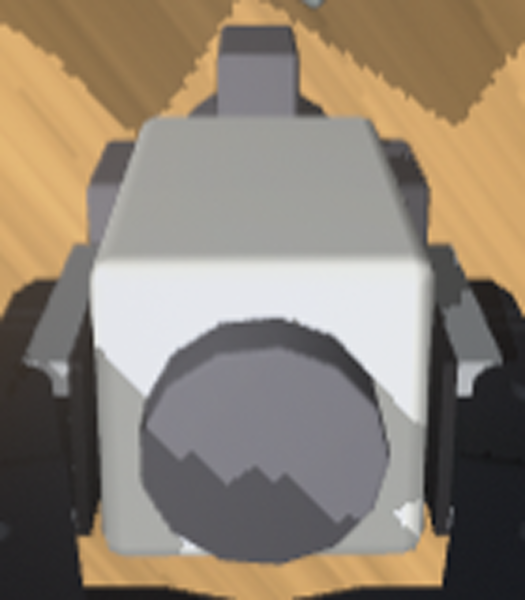

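The held cartridge matches the model within 0.5 mm: spline tip at (254,178), cap centre at (255,286). The well centre is (535.9,232.0) with slot axes at −70.75°. I'll move over it, turn −34° (wx total +5.66) and lower partway.

Call:
servo_tool([
  {"dx": 0,"dy": 0.04,"dz": 0,"wx": 0,"wy": 0,"wz": 0,"fingers": 1},
  {"dx": 0,"dy": 0.05,"dz": 0,"wx": 0,"wy": 0,"wz": 0,"fingers": 1},
  {"dx": 0,"dy": 0.0483,"dz": -0.001,"wx": 0,"wy": 0,"wz": 0,"fingers": 1},
  {"dx": 0,"dy": 0,"dz": 0,"wx": 0.83,"wy": 0,"wz": 0,"fingers": 1},
  {"dx": 0,"dy": 0,"dz": 0,"wx": 0.83,"wy": 0,"wz": 0,"fingers": 1},
])

```text
clock: 12.6
eef_pos: [536.2, 232.9, 219.8]
tool_rot: [-1.773, 1.57, -2.591]
force: [0.1, -0.6, -3.8]
width: 39.3
```

Call:
servo_tool([
  {"dx": 0,"dy": 0,"dz": 0,"wx": 1,"wy": 0,"wz": 0,"fingers": 1},
  {"dx": 0,"dy": 0,"dz": 0,"wx": 1,"wy": 0,"wz": 0,"fingers": 1},
  {"dx": 0,"dy": 0,"dz": 0,"wx": 1,"wy": 0,"wz": 0,"fingers": 1},
  {"dx": 0,"dy": 0,"dz": 0,"wx": 1,"wy": 0,"wz": 0,"fingers": 1},
  {"dx": 0,"dy": 0,"dz": 0,"wx": 0,"wy": 0,"wz": 0,"fingers": 1},
])

```text
clock: 13.22
eef_pos: [536.1, 232.7, 220.2]
tool_rot: [-0.49, 1.57, -1.723]
force: [0.1, -0.6, -3.0]
width: 39.1
```

Call:
servo_tool([
  {"dx": 0.03,"dy": 0,"dz": 0,"wx": 0,"wy": 0,"wz": 0,"fingers": 1},
  {"dx": 0.04,"dy": 0,"dz": 0,"wx": 0,"wy": 0,"wz": 0,"fingers": 1},
  {"dx": 0.03,"dy": 0,"dz": 0,"wx": 0,"wy": 0,"wz": 0,"fingers": 1},
  {"dx": 0,"dy": 0,"dz": 0,"wx": 0,"wy": 0,"wz": 0,"fingers": 1},
  {"dx": 0,"dy": 0,"dz": 0,"wx": 0,"wy": 0,"wz": 0,"fingers": 1},
])

```text
clock: 13.85
eef_pos: [536.8, 233.6, 146.1]
tool_rot: [1.743, 1.569, 0.511]
force: [0.1, 0.8, -3.3]
width: 39.5
```

Run:
```python
from h import *
st,T=pose(); ci=ctrl.camera_info('wrist'); im=snap('wrist','w9.png')
import pickle; pickle.dump((ci,st),open('ci9.pkl','wb'))
s=snap('scene','sc9.png'); d=snap('side','s9.png')
x=cv2.resize(s[90:180,280:390],(440,360),interpolation=cv2.INTER_CUBIC)
y=cv2.resize(d[220:310,180:270],(360,360),interpolation=cv2.INTER_CUBIC)
cv2.imwrite('pics/c9.png',np.hstack([x,y])[:,:,::-1])
```

```text
pos [536.8 233.6 146.1] x [ 0.001  0.001 -1.   ] zang -70.63 q [-0.37  0.61 -0.14  1.77  0.12  0.77 -1.8 ] t 13.85 F [ 0.1  0.8 -3.3] w 39.5
```

View pics/w9.png

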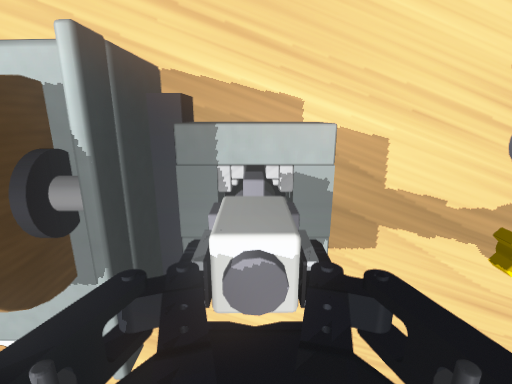

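View pics/c9.png

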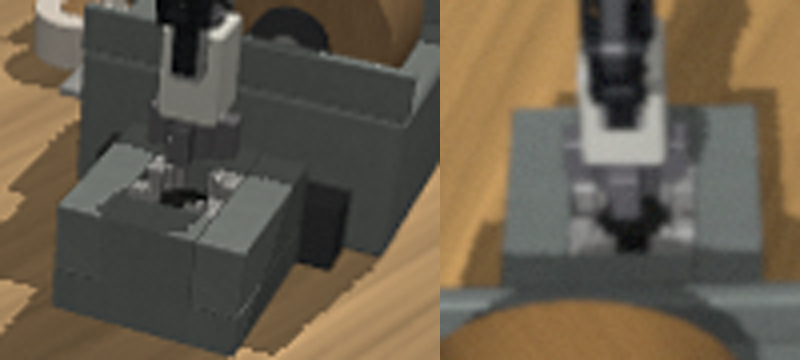

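Run:
```python
from h import *
im=cv2.imread('pics/w9.png')
cv2.imwrite('pics/c10.png',cv2.resize(im[110:220,170:345],(790,500),interpolation=cv2.INTER_CUBIC))
print(790/175,500/110)
```

```text
4.514285714285714 4.545454545454546
```

View pics/c10.png

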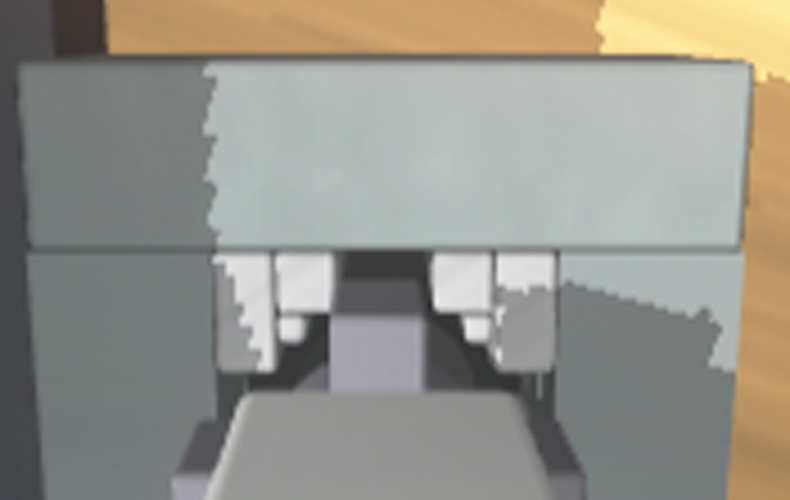

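Run:
```python
from h import *
import pickle; ci,st=pickle.load(open('ci9.pkl','rb'))
T=Ro.from_euler('xyz',st['tool_rot']).as_matrix()
q=lambda x,y: [(x+.5)/4.514+170-.5,(y+.5)/4.545+110-.5]
for n,p in [('sqL',(215,249)),('sqR',(556,249)),('slotL',(336,251)),('slotR',(432,251)),('deckL',(19,62)),('deckR',(751,62)),('inL',(26,249)),('inR',(743,250))]:
    print(n,(T.T@(atz(ci,q(*p),80)-st['eef_pos'])).round(2))
f=lambda x,y,z: proj(ci,st['eef_pos']+T@np.array([x,y,z])).round(1)
print(f(10.9,30,-7),f(10.9,30,7),f(38.9,30,-7),f(38.9,30,7),'obs',q(330,316),q(424,316),q(334,278),q(424,278))
```

```text
sqL [ 66.2   30.07 -30.04]
sqR [66.18 30.   31.69]
slotL [66.19 29.67 -8.14]
slotR [66.19 29.66  9.24]
deckL [ 66.26  62.78 -63.1 ]
deckR [66.22 62.68 64.66]
inL [ 66.21  30.13 -64.28]
inR [66.17 29.81 65.64]
[242.9 178.8] [265.1 178.8] [244.3 170.6] [263.7 170.6] obs [242.71665928223305, 179.13696369636963] [263.54076207354893, 179.13696369636963] [243.60279131590607, 170.7761276127613] [263.54076207354893, 170.7761276127613]
```

The slot centre sits about 1.1 mm to +z and 1.6 mm to −y of the tool, so I'll correct that and lower with force checks.

Call:
servo_tool([
  {"dx": 0,"dy": -0.0022,"dz": 0.0015,"wx": 0,"wy": 0,"wz": 0,"fingers": 1},
  {"dx": 0.016,"dy": 0,"dz": 0,"wx": 0,"wy": 0,"wz": 0,"fingers": 1},
  {"dx": 0.013,"dy": 0,"dz": 0,"wx": 0,"wy": 0,"wz": 0,"fingers": 1},
  {"dx": 0,"dy": 0,"dz": 0,"wx": 0,"wy": 0,"wz": 0,"fingers": 1},
  {"dx": 0,"dy": 0,"dz": 0,"wx": 0,"wy": 0,"wz": 0,"fingers": 1},
])

```text
clock: 14.62
eef_pos: [534.9, 231.9, 123.4]
tool_rot: [-1.754, 1.571, -2.987]
force: [-0.7, -0.1, -4.2]
width: 39.0
```

Run:
```python
from h import *
st,T=pose(); ci=ctrl.camera_info('wrist'); im=snap('wrist','w11.png')
import pickle; pickle.dump((ci,st),open('ci11.pkl','wb'))
s=snap('scene','sc11.png'); d=snap('side','s11.png')
a=cv2.resize(im[110:220,170:345],(790,500),interpolation=cv2.INTER_CUBIC)
x=cv2.resize(s[110:160,290:350],(480,400),interpolation=cv2.INTER_CUBIC)
y=cv2.resize(d[240:290,205:255],(320,400),interpolation=cv2.INTER_CUBIC)
cv2.imwrite('pics/c11a.png',a[:,:,::-1])
cv2.imwrite('pics/c11b.png',np.hstack([x,y])[:,:,::-1])
```

```text
pos [534.9 231.9 123.4] x [-0. -0. -1.] zang -70.66 q [-0.37  0.64 -0.14  1.79  0.12  0.72 -1.81] t 14.62 F [-0.7 -0.1 -4.2] w 39.0
```

View pics/c11a.png

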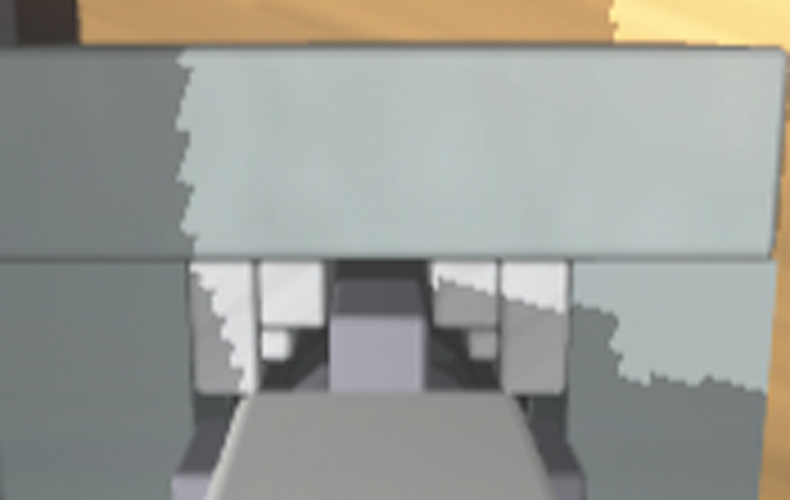

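View pics/c11b.png

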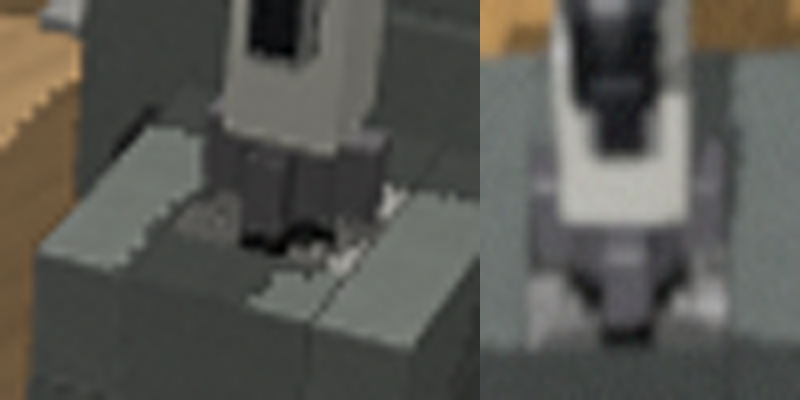

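Run:
```python
from h import *
import pickle; ci,st=pickle.load(open('ci11.pkl','rb'))
T=Ro.from_euler('xyz',st['tool_rot']).as_matrix()
q=lambda x,y: [(x+.5)/4.514+170-.5,(y+.5)/4.545+110-.5]
for n,p,z in [('sqL',(190,259),80),('sqR',(570,259),80),('slotL',(327,259),80),('slotR',(430,259),80),('deckR',(784,48),80),('blkBotL',(193,393),80),('blkBotR',(568,393),80),('spTopL',(331,314),st['eef_pos'][2]-10.9),('spTopR',(424,314),st['eef_pos'][2]-10.9),('spBotL',(335,279),st['eef_pos'][2]-38.9),('spBotR',(421,279),st['eef_pos'][2]-38.9)]:
    print(n,(T.T@(atz(ci,q(*p),z)-st['eef_pos'])).round(2))
```

```text
sqL [ 43.37  32.16 -31.2 ]
sqR [43.37 32.09 30.87]
slotL [43.37 32.13 -8.83]
slotR [43.37 32.11  7.99]
deckR [43.36 65.29 63.24]
blkBotL [ 43.37   9.59 -31.62]
blkBotR [43.37  9.5  31.4 ]
spTopL [10.9  30.04 -6.97]
spTopR [10.9  30.03  5.98]
spBotL [38.9  29.68 -7.39]
spBotR [38.9  29.67  6.41]
```

Spline and slot agree within about 0.5 mm on both axes, and the side view shows the spline over its slot. Lowering into the well.

Call:
servo_tool([
  {"dx": 0.005,"dy": 0,"dz": 0,"wx": 0,"wy": 0,"wz": 0,"fingers": 1},
  {"dx": 0.004,"dy": 0,"dz": 0,"wx": 0,"wy": 0,"wz": 0,"fingers": 1},
  {"dx": 0,"dy": 0,"dz": 0,"wx": 0,"wy": 0,"wz": 0,"fingers": 1},
])

```text
clock: 15.15
eef_pos: [534.5, 231.7, 116.4]
tool_rot: [-1.478, 1.57, -2.712]
force: [-0.9, -0.8, -4.5]
width: 39.2
```

Call:
servo_tool([
  {"dx": 0.005,"dy": 0,"dz": 0,"wx": 0,"wy": 0,"wz": 0,"fingers": 1},
  {"dx": 0.004,"dy": 0,"dz": 0,"wx": 0,"wy": 0,"wz": 0,"fingers": 1},
  {"dx": 0,"dy": 0,"dz": 0,"wx": 0,"wy": 0,"wz": 0,"fingers": 1},
])

```text
clock: 15.52
eef_pos: [534.6, 231.7, 109.7]
tool_rot: [-1.419, 1.57, -2.652]
force: [0.4, -0.0, -3.3]
width: 39.1
```

The foot is about 9 mm into the well with no contact force, so the splines have meshed. Pressing on against the valve.

Call:
servo_tool([
  {"dx": 0.005,"dy": 0,"dz": 0,"wx": 0,"wy": 0,"wz": 0,"fingers": 1},
  {"dx": 0.005,"dy": 0,"dz": 0,"wx": 0,"wy": 0,"wz": 0,"fingers": 1},
  {"dx": 0,"dy": 0,"dz": 0,"wx": 0,"wy": 0,"wz": 0,"fingers": 1},
])

```text
clock: 15.9
eef_pos: [535.1, 231.9, 102.9]
tool_rot: [1.555, 1.57, 0.322]
force: [-0.6, 0.6, 2.4]
width: 39.1
```

Call:
servo_tool([
  {"dx": 0.005,"dy": 0,"dz": 0,"wx": 0,"wy": 0,"wz": 0,"fingers": 1},
  {"dx": 0.005,"dy": 0,"dz": 0,"wx": 0,"wy": 0,"wz": 0,"fingers": 1},
  {"dx": 0,"dy": 0,"dz": 0,"wx": 0,"wy": 0,"wz": 0,"fingers": 1},
])

```text
clock: 16.27
eef_pos: [535.2, 232.0, 95.5]
tool_rot: [1.587, 1.57, 0.354]
force: [-1.4, 0.1, 8.3]
width: 39.4
```

Call:
servo_tool([
  {"dx": 0.004,"dy": 0,"dz": 0,"wx": 0,"wy": 0,"wz": 0,"fingers": 1},
  {"dx": 0.002,"dy": 0,"dz": 0,"wx": 0,"wy": 0,"wz": 0,"fingers": 1},
  {"dx": 0,"dy": 0,"dz": 0,"wx": 0,"wy": 0,"wz": 0,"fingers": 1},
])

```text
clock: 16.65
eef_pos: [535.2, 232.0, 91.5]
tool_rot: [1.585, 1.57, 0.352]
force: [-3.4, -1.8, 10.2]
width: 39.0
```

Run:
```python
from h import *
pose()
```

```text
pos [535.2 232.   91.5] x [ 0.001  0.    -1.   ] zang -70.65 q [-0.38  0.69 -0.13  1.81  0.13  0.65 -1.82] t 16.65 F [-3.4 -1.8 10.2] w 39.0
```

Call:
servo_tool([
  {"dx": 0.002,"dy": 0,"dz": 0,"wx": 0,"wy": 0,"wz": 0,"fingers": 1},
  {"dx": 0.002,"dy": 0,"dz": 0,"wx": 0,"wy": 0,"wz": 0,"fingers": 1},
  {"dx": 0,"dy": 0,"dz": 0,"wx": 0,"wy": 0,"wz": 0,"fingers": 1},
])

```text
clock: 17.02
eef_pos: [535.4, 232.2, 90.8]
tool_rot: [1.465, 1.569, 0.232]
force: [-6.6, -2.3, 25.6]
width: 39.2
```

Call:
servo_tool([
  {"dx": 0.001,"dy": 0,"dz": 0,"wx": 0,"wy": 0,"wz": 0,"fingers": 1},
  {"dx": 0,"dy": 0,"dz": 0,"wx": 0,"wy": 0,"wz": 0,"fingers": 1},
])

```text
clock: 17.27
eef_pos: [535.4, 232.2, 90.7]
tool_rot: [1.44, 1.568, 0.207]
force: [-7.4, -2.6, 30.8]
width: 39.5
```

Run:
```python
from h import *
st,T=pose(); im=snap('wrist','w13.png')
s=snap('scene','sc13.png'); d=snap('side','s13.png')
a=cv2.resize(im[140:330,170:345],(368,400),interpolation=cv2.INTER_CUBIC)
x=cv2.resize(s[100:170,285:355],(400,400),interpolation=cv2.INTER_CUBIC)
cv2.imwrite('pics/c13.png',np.hstack([a,x])[:,:,::-1])
```

```text
pos [535.4 232.2  90.7] x [ 0.002  0.    -1.   ] zang -70.66 q [-0.38  0.69 -0.13  1.81  0.14  0.64 -1.82] t 17.27 F [-7.4 -2.6 30.8] w 39.5
```

View pics/c13.png

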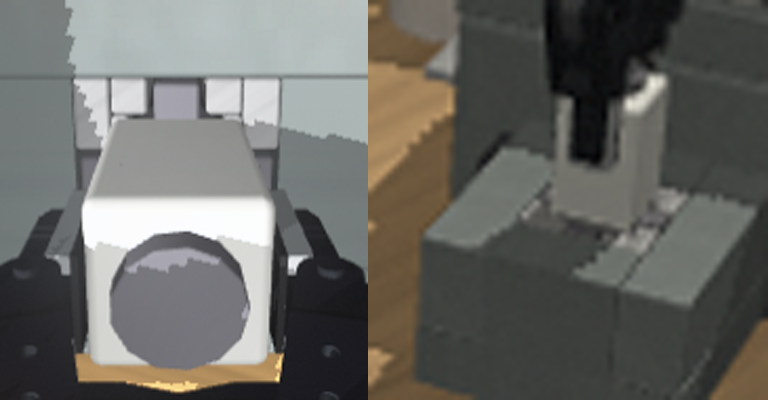

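Spline tops are flush with the deck and meshed in the slots. It is at the stop: z 90.7, with force rising without motion. A brief hold check, then I'll hand in.

Call:
servo_tool([
  {"dx": 0,"dy": 0,"dz": 0,"wx": 0,"wy": 0,"wz": 0,"fingers": 1},
  {"dx": 0,"dy": 0,"dz": 0,"wx": 0,"wy": 0,"wz": 0,"fingers": 1},
  {"dx": 0,"dy": 0,"dz": 0,"wx": 0,"wy": 0,"wz": 0,"fingers": 1},
  {"dx": 0,"dy": 0,"dz": 0,"wx": 0,"wy": 0,"wz": 0,"fingers": 1},
])

```text
clock: 17.92
eef_pos: [535.4, 232.2, 90.7]
tool_rot: [1.454, 1.568, 0.221]
force: [-7.4, -1.7, 31.0]
width: 39.3
```

Run:
```python
from h import *
st,T=pose()
if st['eef_pos'][2]<91.5 and st['force'][2]>18 and st['width']>35: print(ctrl.finish_job())
```

```text
pos [535.4 232.2  90.7] x [ 0.002  0.001 -1.   ] zang -70.66 q [-0.38  0.69 -0.13  1.81  0.14  0.64 -1.82] t 17.93 F [-7.4 -1.7 31. ] w 39.3
the job is handed in; nothing more can be done
None
```

I gripped the white cartridge with the splined foot and pressed it onto the refill plate until the plate stopped. I then turned it −34°, slid it into the tape machine's well and pressed it to the valve's stop. I handed the job in at 17.9 s, still gripping it and pressing down.

**Refill plate:** the tool stopped at z = 95.6 mm (foot at about 57 mm), and the force rose from 19 to 32 N with no further movement.

**Well:** the foot entered without contact force, so the splines meshed first time. At the end the tool was steady at z = 90.7 mm (foot at about 52 mm) with a wrist reading of 31 N and the grip at 39 mm. The last pictures show the spline tops flush with the deck.

**Disagreements:** the camera estimates of the well centre differed by 1–2 mm, so I corrected the position by about 2 mm before lowering. My first move calls were refused because each row needed all seven values; nothing moved. I steered clear of the spare cartridge and the tape roll, but took no final picture to check them.

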